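# Charger up three clicks

### The job

Starting from wherever the red lever on the bench battery charger now stands, push it three clicks up the scale, towards the red ticks and the green button, so that it rests in the third notch on from where it began; do not let it run on past that notch. Then press the green start button right down and take the hand away. Only push with the fingers: pick nothing up, and leave the other things on and around the charger where they are.

Things in the scene. Friction and masses are not known exactly. Their poses are not given: they have to be found in the camera images.
- charger: Blue bench battery charger, a box 220 (x) x 340 (y) x 100 mm high, fixed to the bench. Origin: centre of its underside, z up; the lever slides along its +y. Its flat top is the control panel, bare from the lever to the edge at y = -170 mm. Along the rear of the top (x from +58 to +108 mm, y within 100 mm of the middle) stands a grey meter housing 60 mm high.
- low_notch (a point): Point on the panel, in the middle of the lever's slot, where the lowest of its seven notches lies: charger x = -35, y = -60, z = 100 mm. The others follow every 16 mm along +y. Beside each, 30 mm to the -x side, is a painted tick: two green, two yellow, three red.
- lever (a joint): Travel of the red lever in m, growing along the charger's +y (towards the red ticks and green button): 0 in the lowest notch, 0.016 per notch, to 0.096. It starts in one of the three lowest. Leaving a notch takes 7 to 10 N, fading to nothing at the crest 8 mm on; the lever then snaps on by itself the other 8 mm into the next notch and stays there when let go.
- lever_top (a point): Centre of the top of the red lever, a plastic fin 26 mm wide (charger x), 12 mm thick (along the travel, charger y), its lower edge 4 mm and its top 38 mm above the panel; a white line runs across its top.
- start (a joint): Travel of the green start button in m: 0 at rest, 0.006 fully down (needs about 5 N); springs back when let go.
- start_top (a point): Centre of the top face of the round green start button, 32 mm across, in a black housing on the panel at charger x = -35, y = +122 mm. It is pressed straight down.
- jar: Bystander: amber glass jar, 44 mm across and 60 mm high, standing loose on the panel's rear corner, beyond the meter housing's +y end. Origin: centre of its underside.
- spray_can: Bystander: green spray can, 52 mm across, 170 mm high, standing on the bench near the charger's +y end. Origin: centre of its underside.
- screwdriver: Bystander: screwdriver lying on the bench off the charger's -y end. Origin: underside, in the middle.
- tape_measure: Bystander: yellow tape measure, 70 x 35 x 62 mm high, standing on the bench off the charger's -y end. Origin: centre of its underside.

How it is judged:
By the outcome, as a careful person would: the job done as asked, in the order asked, and still so for the second after the job is handed in, with the robot touching nothing.
It also fails if it takes over 64 s, if anything falls off the work surface, if the arm or the gripper's body presses on something with over 40 N, if the wrist force passes 120 N, or if a joint passes its speed limit or range.

### The arm

A 7-joint arm with a two-finger parallel gripper is mounted at the origin on the work surface. World frame = base frame: x ahead of the robot, y to its left, z up, the work surface at z = 0. Lengths are in m, angles in degrees, forces in N, time in s.
With the tool pointing down it reaches from about 0.425 to 0.875 m from the base axis. Payload 4.7 kg.
Tool frame: the origin (TCP) lies midway between the tips of the shut fingers; the grasp point (between the pads) lies 19 mm behind it; z points along the fingers, y is the direction in which the jaws open and shut (so a half turn about z gives the same grasp; the last joint's range is limited). The gripper opens to 87 mm and grips with 3 to 60 N. Pads are 19 mm wide; open, the fingers measure 117 mm over their backs; the gripper's body (75 mm by 190 mm) begins 51 mm behind the grasp point.
Start: joints at [76.496, 18.392, -4.016, 83.108, 1.295, 78.541, -3.26], TCP at [0.161, -0.63, 0.223] pointing down, gripper open.
Joint ranges: [-163.93, 163.93], [-17.29, 119.83], [-79.2, 71.16], [3.27, 140.29], [-89.18, 269.18], [5.43, 117.66], [-154.24, 154.24]. Speed limits (degrees/s): [147.25, 147.25, 180, 180, 180, 180, 180].

### API

Orientations are given as [roll, pitch, yaw] about the fixed x, y, z axes, in that order (R = Rz(yaw) Ry(pitch) Rx(roll)).
In Python, from cell import env gives the robot as it stands. The module is installed in compiled form; this text tells all that it offers.
- The arm moves only by the tool servo_tool, never from a script. Its argument "plan" is a list of rows, each a list of 3 entries, a list of its own where there are three numbers: the opening, from 0 (shut) to 1 (fully open), then the shift along the tool's x, y, z in cm, then the turn, a rotation vector about the tool's x, y, z in degrees. A call has 1 to 20 rows; each row shifts and turns the pose as measured when the row begins, along the tool's axes as they then stand; what a row does not reach is not made up. A row lasts 1/12 s, in which the tool goes at most 41.7 mm and 7.16 degrees, less where a joint would pass 70% of its speed; a pose out of reach is approached as far as the arm can. A call is refused whole if a number of a shift passes 4.17 or a number of a turn 7.16, either way. A call with a gripper value outside its range is refused whole. The fingers move at their own pace and stop on an object; "force" is the grip in N (left out, the last holds). Time passes only in rows, so rows that do not move let the fingers close. It gives the time, the measured TCP pose, the force and the opening at its end, in the units of the state.
- env.get_obs(): the state, without advancing time (a new reading comes with each control period).
- env.read_camera(name): name is "side" or "top" or "wrist"; returns a dict with "image" (400x640x3 uint8, blue, green, red), "fx", "fy", "cx", "cy" (pixels), "k1" (the pictures are not rectified: a ray, as slopes to the right and down, at radius r is drawn at 1 + k1 r^2 times it, then the intrinsics apply), "rvec" (rotation vector, rad) and "tvec" (3), from world to camera coordinates, as OpenCV has them; the wrist camera has in their place "T_tool_cam" (4x4, takes a point from camera to tool coordinates, whose origin is the TCP and whose axes are the flange's). Camera axes: x right, y down, z forward; pixel columns grow to the right and rows downward; lengths in m; the calibration is good to about 2 mm. A picture is of the moment at which its call begins: read the wrist's pose just before it. There is no depth.
- env.sign_off(): hands the job in, once; it reports no verdict.
The state is a dict: "time_s": time; "qpos": joint angles; "joint_velocities": joint speeds; "effort": joint torques, N m; "tool_pos": TCP position; "tool_rot": TCP orientation; "force": force on the tool from outside, world axes, zero at the start; "wrist_torque": the same for the moment, N m; "grip_width": finger opening in m.
Only numpy, scipy, OpenCV 4.12 (cv2) and the standard library are available. Lean on these libraries where they do the work, as an engineer would, in place of code of your own. Each camera call takes 0.05 s, during which the arm holds its last target. There are 200 camera calls.

## Working session

There is one attempt and no reset: what is moved stays moved. The work goes in short steps, Python scripts to look and compute and a tool call to move; the robot and the scene stay as the last step left them, time stands still between calls to the robot, and variables do not carry over. Pictures are saved under pics/ and viewed, about 8 in all and at most 12, crops included, and the job is handed in when it is done.

Besides the shell and the picture viewer there is one more tool, called after "Request:" as name([rows], argument=value, ...), one row to a line, values as JSON. servo_tool: Moves the arm, as the interface text tells. Its arguments: {"type":"object","properties":{"plan":{"type":"array"},"force":{"type":"number"}},"required":["plan"]}

```bash
mkdir -p pics; cat > h.py <<'E'
import numpy as np, cv2
from cell import env
from scipy.spatial.transform import Rotation as R
def cam(n):
    o=env.get_obs(); c=env.read_camera(n)
    if 'rvec' in c:
        Rm=cv2.Rodrigues(np.array(c['rvec'],float))[0]; t=np.array(c['tvec'],float).ravel()
        c['Rwc']=Rm.T; c['o']=-Rm.T@t
    else:
        T=np.array(c['T_tool_cam']); Rt=R.from_euler('xyz',o['tool_rot'],degrees=True).as_matrix()
        c['Rwc']=Rt@T[:3,:3]; c['o']=Rt@T[:3,3]+np.array(o['tool_pos'])
    return c
def ray(c,u,v):
    d=np.array([(u-c['cx'])/c['fx'],(v-c['cy'])/c['fy']]); s=d.copy()
    for _ in range(20): s=d/(1+c['k1']*(s@s))
    w=c['Rwc']@np.array([s[0],s[1],1.]); return c['o'],w/np.linalg.norm(w)
def plane(c,u,v,z):
    o,d=ray(c,u,v); return o+d*(z-o[2])/d[2]
def tri(rs):
    A=np.zeros((3,3));b=np.zeros(3)
    for o,d in rs:
        P=np.eye(3)-np.outer(d,d);A+=P;b+=P@o
    x=np.linalg.solve(A,b); return x,[np.linalg.norm((np.eye(3)-np.outer(d,d))@(x-o))for o,d in rs]
E
python3 - <<'E'
from h import *
print(env.get_obs())
for n in('side','top','wrist'):
    c=cam(n); cv2.imwrite(f'pics/{n}0.png',c['image']); print(n,c['o'],c['Rwc'][:,2],c['fx'],c['k1'])
E
```

```text
{'time_s': 0.0, 'qpos': array([76.49761396, 18.43835313, -4.01745699, 83.17355653,  1.29648893,
       78.5398599 , -3.26148979]), 'joint_velocities': array([ 0.15723628,  0.0793862 ,  0.09661557, -0.04478268, -0.04898687,
       -0.06213211,  0.00292868]), 'effort': array([ 2.26586608e-04, -4.91291535e+01, -4.03669160e-01, -3.12528241e+01,
       -6.36410387e-02,  4.36869403e-02,  1.86337852e-04]), 'tool_pos': array([ 0.16049167, -0.62932057,  0.22148157]), 'tool_rot': array([-1.79893562e+02,  6.50028928e-03,  1.43127465e+01]), 'force': array([ 0.40773748, -0.39257138,  0.29292878]), 'wrist_torque': array([-0.03413697,  0.03687593,  0.02105906]), 'grip_width': 0.08668387830563413}
side [0.42155339 0.808293   0.84304037] [ 0.16181266 -0.71856782 -0.67637043] 454.74717997786024 -0.05903770989602078
top [0.4346865  0.00779591 1.2830044 ] [ 0.1334412  -0.00623775 -0.9910371 ] 474.56636873330694 -0.14614497228921325
wrist [ 0.23881899 -0.61070184  0.38421788] [-0.28524048 -0.07048555 -0.95586069] 338.61166393464214 0.017742095985411457
```

View pics/top0.png

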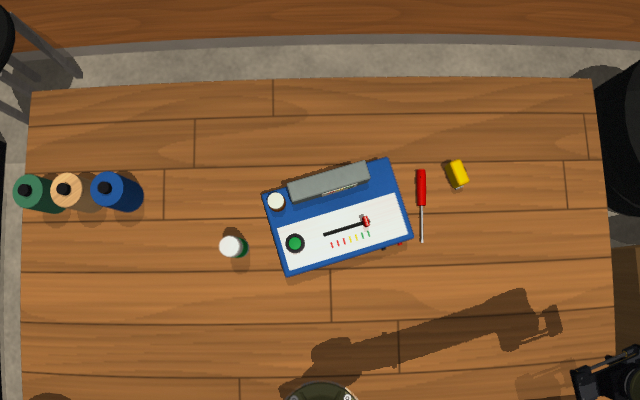

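View pics/side0.png

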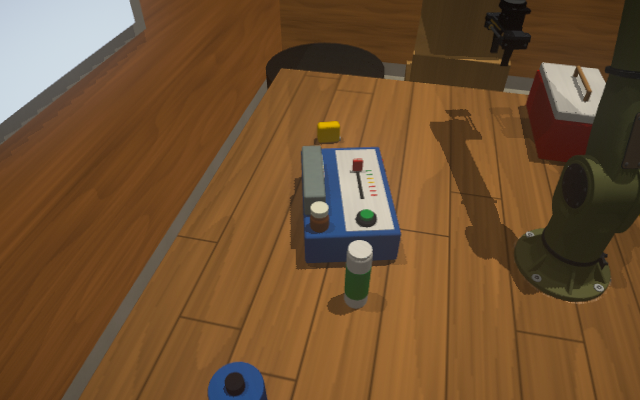

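Top view: lever near (366,222), at or near the green-tick end; button at (295,243). The side view has them at (358,165) and (367,215). Next I'll measure the lever, the button and the ticks.

```bash
cat > m.py <<'E'
from h import *
def blob(im,cond,roi):
    x0,y0,x1,y1=roi; hsv=cv2.cvtColor(im,cv2.COLOR_BGR2HSV)[y0:y1,x0:x1].astype(int)
    m=cond(hsv[...,0],hsv[...,1],hsv[...,2]).astype(np.uint8)
    n,l,s,c=cv2.connectedComponentsWithStats(m)
    return sorted([(int(s[i,4]),(s[i,:4]+[x0,y0,0,0]).tolist(),c[i]+[x0,y0]) for i in range(1,n)],key=lambda a:-a[0])
red=lambda h,s,v:((h<8)|(h>172))&(s>140)&(v>70)
grn=lambda h,s,v:(h>40)&(h<85)&(s>100)&(v>60)
col=lambda h,s,v:(s>90)&((h<85)|(h>172))&(v>80)
E
python3 - <<'E'
from m import *
c=cam('top'); s=cam('side')
for n,k,r,g in(('top',c,(315,205,385,255),(280,230,310,256)),('side',s,(345,150,385,200),(350,200,385,230))):
    print(n,'red',blob(k['image'],red,r)[:6]); print('grn',blob(k['image'],grn,g)[:3])
    print('col',[(b[0],b[2].round(1)) for b in blob(k['image'],col,r)])
a=c['image'][190:270,260:420];b=s['image'][140:265,295:405]
cv2.imwrite('pics/t.png',cv2.resize(a,None,fx=5,fy=5,interpolation=cv2.INTER_CUBIC))
gt=blob(c['image'],grn,(280,230,310,256))[0][2]; gs=blob(s['image'],grn,(350,200,385,230))[0][2]
print('btn',tri([ray(c,*gt),ray(s,*gs)]))
E
```

```text
top red [(42, [362, 216, 8, 11], array([365.16666667, 221.26190476])), (6, [343, 238, 2, 6], array([343.5, 240.5])), (6, [331, 242, 2, 6], array([331.5, 244.5])), (5, [337, 241, 2, 5], array([337.6, 243. ]))]
grn [(131, [288, 237, 14, 13], array([294.48091603, 242.95419847]))]
col [(78, array([376.3, 252.3])), (56, array([365.5, 220.9])), (11, array([355.7, 236.9])), (10, array([349.7, 239.1])), (9, array([343.7, 240.8])), (9, array([337.4, 242.7])), (9, array([331.2, 244.6])), (6, array([368.2, 233.5])), (4, array([361.8, 234.5]))]
side red [(94, [353, 160, 9, 11], array([356.90425532, 164.74468085])), (3, [371, 186, 3, 1], array([372., 186.]))]
grn [(104, [360, 210, 14, 9], array([366.48076923, 214.01923077]))]
col [(112, array([357.2, 164.2])), (49, array([382.8, 155.9])), (12, array([373.5, 194.5])), (7, array([370., 178.])), (6, array([370.5, 182. ])), (6, array([371.5, 186. ])), (6, array([372.5, 190. ])), (2, array([370.5, 174. ]))]
btn (array([0.47812509, 0.05432919, 0.12058787]), [np.float64(4.2384749869613756e-05), np.float64(4.2384749869667546e-05)])
```

View pics/t.png

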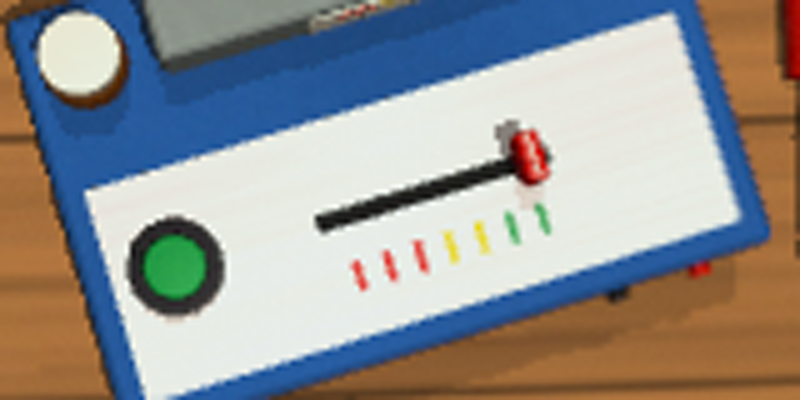

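```bash
cat > f.py <<'E'
from m import *
def frame():
    c=cam('top'); im=c['image']
    px=np.array([(368.4,233.6),(362.3,235.2),(355.8,237),(349.7,239.1),(343.7,240.8),(337.5,242.8),(331.4,244.7)])
    P=np.array([plane(c,u,v,.1)[:2] for u,v in px]); k=np.arange(7)
    q=[np.polyfit(k,P[:,i],1) for i in(0,1)]
    step=np.array([q[0][0],q[1][0]]); t0=np.array([q[0][1],q[1][1]])
    return c,step,t0
E
python3 - <<'E'
from f import *
c,step,t0=frame(); s=cam('side')
ey=step/np.linalg.norm(step); ex=np.array([ey[1],-ey[0]])
yaw=np.degrees(np.arctan2(ex[1],ex[0]))
print('step',np.linalg.norm(step),'ey',ey,'yaw',yaw)
O=t0-ex*(-.065)-ey*(-.060); print('O from ticks',O)
btn=np.array([.47813,.05433]); print('btn in charger',(btn-O)@ex,(btn-O)@ey)
# direction from top lever blob & side
for z in(.13,.138): 
    p=plane(c,365.5,221.2,z)[:2]; print('lever top',z,p,(p-O)@ex,((p-O)@ey+.06)/.016)
    p=plane(s,357,164,z)[:2]; print('lever side',z,p,(p-O)@ex,((p-O)@ey+.06)/.016)
X,e=tri([ray(c,365.5,221.2),ray(s,357,164)]); print(X,e)
# blue box outline
hsv=cv2.cvtColor(c['image'],cv2.COLOR_BGR2HSV)
m=cv2.inRange(hsv,(0,0,150),(179,60,255)); m[:, :275]=0; m[:,420:]=0;m[:190]=0;m[285:]=0
cn=max(cv2.findContours(m,cv2.RETR_EXTERNAL,cv2.CHAIN_APPROX_NONE)[0],key=cv2.contourArea)
for q in cv2.boxPoints(cv2.minAreaRect(cn)): 
    p=plane(c,*q,.1)[:2]; print('panel',q,p,(p-O)@ex,(p-O)@ey)
for n,q in(('jar',(275.5,201)),('can',(231,245))):
    p=plane(c,*q,.16)[:2]; print(n,p,(p-O)@ex,(p-O)@ey)
E
```

```text
step 0.016106366513936463 ey [-0.26392595  0.96454295] yaw 15.303142246679641
O from ticks [ 0.54487625 -0.05444231]
btn in charger -0.0356717858108281 0.12253163316701357
lever top 0.13 [ 0.52641109 -0.12022106] -0.0351711578219326 0.08918786162511036
lever side 0.13 [ 0.52715456 -0.11335387] -0.03264162093604773 0.4909053364458744
lever top 0.138 [ 0.52577467 -0.11933283] -0.035550586033785775 0.15323200714056168
lever side 0.138 [ 0.52596976 -0.1030134 ] -0.031055290912088945 1.1338134482438071
[ 0.52744224 -0.12083742  0.12419431] [np.float64(0.0005684655934112539), np.float64(0.0005684655934112834)]
panel [276.06317 227.89651] [0.51738832 0.10043411] 0.014362622118917888 0.15663973488733582
panel [394.97205 191.59802] [ 0.60190483 -0.20127061] 0.016254720408132896 -0.15667351862382178
panel [407.89362 233.92725] [ 0.49403126 -0.22916147] -0.09515509014769954 -0.15510481676791324
panel [288.98474 270.22574] [0.41175467 0.07008063] -0.0955366464026586 0.1552419673179993
jar [0.57746865 0.09619205] 0.0711930936621473 0.13669132713802976
can [0.47488802 0.20337248] 0.0005373654012662404 0.2671451461962003
```

Everything agrees to about 1 mm: charger yaw about 15.3°, lever in notch 0 (the top view reads 0.1–0.15), button at charger (-36,122). Moving at height to a spot behind the lever with the fingers shut.

Request:
servo_tool([
  [0,[2.68,-1.98,0],[0,0,-0.05]],
  [0,[2.68,-1.98,0],[0,0,-0.05]],
  [0,[2.68,-1.98,0],[0,0,-0.05]],
  [0,[2.68,-1.98,0],[0,0,-0.05]],
  [0,[2.68,-1.98,0],[0,0,-0.05]],
  [0,[2.68,-1.98,0],[0,0,-0.05]],
  [0,[2.68,-1.98,0],[0,0,-0.05]],
  [0,[2.68,-1.98,0],[0,0,-0.05]],
  [0,[2.68,-1.98,0],[0,0,-0.05]],
  [0,[2.68,-1.98,0],[0,0,-0.05]],
  [0,[2.68,-1.98,0],[0,0,-0.05]],
  [0,[2.68,-1.98,0],[0,0,-0.05]],
  [0,[2.68,-1.98,0],[0,0,-0.05]],
  [0,[2.68,-1.98,0],[0,0,-0.05]],
  [0,[2.68,-1.98,0],[0,0,-0.05]],
  [0,[2.68,-1.98,0],[0,0,-0.05]],
  [0,[0,0,0],[0,0,0]],
  [0,[0,0,0],[0,0,0]],
], force=20)

```text
time_s: 1.85
tool_pos: [0.5085, -0.197, 0.2207]
tool_rot: [179.7, -0.0, 14.8]
force: [-0.1, -0.8, -0.7]
grip_width: 0.0007
```

```bash
cat > st.py <<'E'
from h import *
O=np.array([.54488,-.05444]); ey=np.array([-.26393,.96454]); ex=np.array([ey[1],-ey[0]])
def st():
    o=env.get_obs(); p=o['tool_pos']; f=o['force']
    print('t %.2f'%o['time_s'],'pos',p.round(4),'rot',o['tool_rot'].round(2),'charger mm',(1e3*(p[:2]-O)@ex).round(1),(1e3*(p[:2]-O)@ey).round(1),'F',f.round(1),'Fy %.1f'%(f[:2]@ey),'w',round(o['grip_width'],4))
    return o
def to(X,Y,Z,yaw=15.3):
    o=env.get_obs(); Rt=R.from_euler('xyz',o['tool_rot'],degrees=True)
    d=O+ex*X+ey*Y; v=np.r_[d,Z]-o['tool_pos']
    turn=(Rt.inv()*R.from_euler('xyz',[180,0,yaw],degrees=True)).as_rotvec(degrees=True)
    print('cm',(100*Rt.inv().apply(v)).round(2),'turn',turn.round(2))
E
python3 - <<'E'
from st import *
st(); to(-.035,-.110,.22)
c=cam('wrist'); cv2.imwrite('pics/w1.png',c['image'])
E
```

```text
t 1.85 pos [ 0.5085 -0.197   0.2207] rot [ 1.7969e+02 -1.0000e-02  1.4780e+01] charger mm -72.7 -127.9 F [-0.1 -0.8 -0.7] Fy -0.8 w 0.0007
cm [ 3.75 -1.83  0.06] turn [ 0.31 -0.01 -0.52]
```

View pics/w1.png

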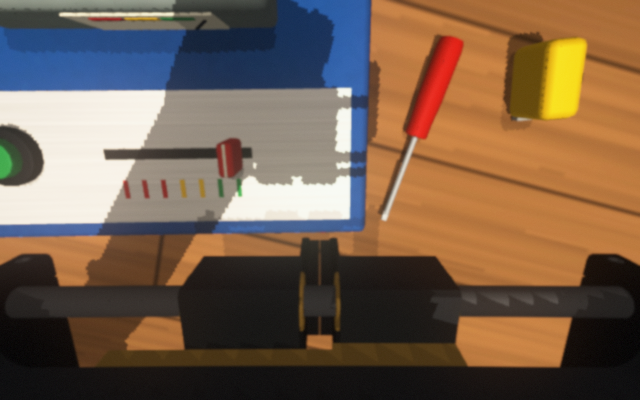

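```bash
python3 - <<'E'
from st import *; from m import *
c=cam('wrist'); im=c['image']
for n,u,v,z in(('tick0',239.5,187,.1),('tick6',127,188,.1),('slotR',252,153,.1),('slotL',105,154,.1)):
    p=plane(c,u,v,z)[:2]; print(n,1e3*(p-O)@ex,1e3*(p-O)@ey)
for y in(-60,-44,-28):
  for zz in (.104,.138):
    for dx,dy in((-.013,-.006),(-.013,.006),(.013,.006),(.013,-.006)):
        P=np.r_[O+ex*(-.035+dx)+ey*(y*1e-3+dy),zz]; q=c['Rwc'].T@(P-c['o']); s=q[:2]/q[2]; s=s*(1+c['k1']*s@s)
        print(y,zz,dx,dy,(s*[c['fx'],c['fy']]+[c['cx'],c['cy']]).round(0),end=' ')
    print()
print(blob(im,red,(200,120,260,180))[:2])
cv2.imwrite('pics/w1c.png',cv2.resize(im[120:210,90:270],None,fx=4,fy=4,interpolation=cv2.INTER_CUBIC))
E
```

```text
tick0 -65.92957078714255 -59.69221286554435
tick6 -65.8025215962399 36.60426272845607
slotR -36.62024829699311 -72.47927372420727
slotL -36.40034684705951 49.49724826213439
-60 0.104 -0.013 -0.006 [244. 167.] -60 0.104 -0.013 0.006 [230. 168.] -60 0.104 0.013 0.006 [227. 136.] -60 0.104 0.013 -0.006 [242. 136.] 
-60 0.138 -0.013 -0.006 [235. 177.] -60 0.138 -0.013 0.006 [219. 177.] -60 0.138 0.013 0.006 [215. 141.] -60 0.138 0.013 -0.006 [232. 141.] 
-44 0.104 -0.013 -0.006 [225. 168.] -44 0.104 -0.013 0.006 [211. 168.] -44 0.104 0.013 0.006 [207. 136.] -44 0.104 0.013 -0.006 [222. 136.] 
-44 0.138 -0.013 -0.006 [213. 177.] -44 0.138 -0.013 0.006 [197. 177.] -44 0.138 0.013 0.006 [193. 142.] -44 0.138 0.013 -0.006 [209. 141.] 
-28 0.104 -0.013 -0.006 [206. 168.] -28 0.104 -0.013 0.006 [191. 168.] -28 0.104 0.013 0.006 [188. 136.] -28 0.104 0.013 -0.006 [202. 136.] 
-28 0.138 -0.013 -0.006 [191. 177.] -28 0.138 -0.013 0.006 [175. 177.] -28 0.138 0.013 0.006 [170. 142.] -28 0.138 0.013 -0.006 [187. 142.] 
[(575, [218, 140, 24, 37], array([231.00173913, 156.98086957]))]
```

View pics/w1c.png

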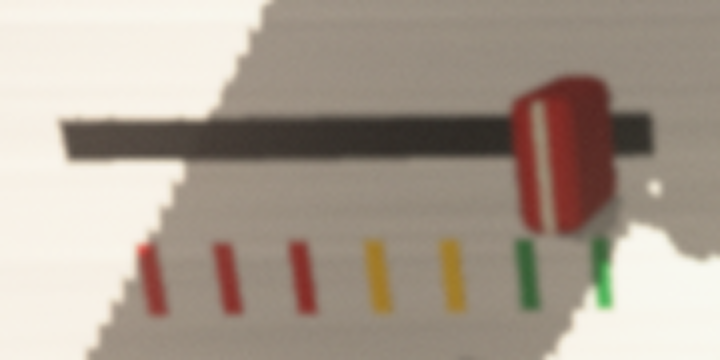

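The lever's blob spans u 218–242. Notch 0 predicts 215–244 and notch 1 predicts 193–225, so it starts in notch 0 and the target is notch 3 (charger y = -12). Moving behind it, then down.

Request:
servo_tool([
  [0,[1.9,-0.9,0],[0.15,0,-0.25]],
  [0,[1.85,-0.93,0],[0.15,0,-0.25]],
  [0,[0,0,0],[0,0,0]],
  [0,[0,0,2.5],[0,0,0]],
  [0,[0,0,2.5],[0,0,0]],
  [0,[0,0,2.5],[0,0,0]],
  [0,[0,0,1.5],[0,0,0]],
  [0,[0,0,0],[0,0,0]],
  [0,[0,0,0],[0,0,0]],
])

```text
time_s: 2.7
tool_pos: [0.5333, -0.1883, 0.1288]
tool_rot: [179.5, 0.2, 13.8]
force: [1.7, -0.1, 0.8]
grip_width: 0.0004
```

```bash
python3 - <<'E'
from st import *
st(); to(-.035,-.085,.118)
E
```

```text
t 2.70 pos [ 0.5333 -0.1883  0.1288] rot [179.5    0.19  13.76] charger mm -46.5 -126.0 F [ 1.7 -0.1  0.8] Fy -0.5 w 0.0004
cm [ 1.04 -4.14  1.04] turn [ 0.49  0.2  -1.54]
```

Request:
servo_tool([
  [0,[0.6,-0.5,0.5],[0.3,0.1,-0.8]],
  [0,[0.5,-0.6,0.5],[0.2,0.1,-0.8]],
  [0,[0.1,-0.5,0.1],[0,0,0]],
  [0,[0,-0.3,0],[0,0,0]],
  [0,[0,0,0],[0,0,0]],
])

```text
time_s: 3.12
tool_pos: [0.5419, -0.1682, 0.1207]
tool_rot: [179.8, -0.2, 15.3]
force: [0.5, 0.4, 0.1]
grip_width: 0.0004
```

```bash
python3 - <<'E'
from st import *
st(); to(-.035,-.085,.118)
E
```

```text
t 3.12 pos [ 0.5419 -0.1682  0.1207] rot [179.83  -0.25  15.28] charger mm -32.9 -109.0 F [0.5 0.4 0.1] Fy 0.3 w 0.0004
cm [-0.21 -2.4   0.27] turn [ 0.17 -0.25 -0.02]
```

Request:
servo_tool([
  [0,[-0.1,-0.6,0.1],[0,0,0]],
  [0,[-0.1,-0.6,0.1],[0,0,0]],
  [0,[0,-0.4,0],[0,0,0]],
  [0,[0,-0.3,0],[0,0,0]],
  [0,[0,0,0],[0,0,0]],
])

```text
time_s: 3.53
tool_pos: [0.5351, -0.1474, 0.1201]
tool_rot: [179.7, -0.4, 15.4]
force: [0.0, 0.3, -0.2]
grip_width: 0.0003
```

```bash
python3 - <<'E'
from st import *
st(); to(-.035,-.075,.118)
E
```

```text
t 3.53 pos [ 0.5351 -0.1474  0.1201] rot [179.73  -0.36  15.41] charger mm -33.9 -87.1 F [ 0.   0.3 -0.2] Fy 0.3 w 0.0003
cm [-0.1  -1.21  0.2 ] turn [ 0.27 -0.36  0.11]
```

Now in small steps to contact.

Request:
servo_tool([
  [0,[0,-0.2,0.05],[0,0,0]],
  [0,[0,-0.2,0.05],[0,0,0]],
  [0,[0,-0.2,0],[0,0,0]],
])

```text
time_s: 3.78
tool_pos: [0.5334, -0.1417, 0.1192]
tool_rot: [179.7, -0.4, 15.4]
force: [-0.8, 0.4, -0.2]
grip_width: 0.0003
```

Request:
servo_tool([
  [0,[0,-0.2,0],[0,0,0]],
])

```text
time_s: 3.87
tool_pos: [0.5329, -0.1397, 0.1192]
tool_rot: [179.7, -0.4, 15.4]
force: [0.4, -0.1, -0.6]
grip_width: 0.0008
```

Request:
servo_tool([
  [0,[0,-0.2,0],[0,0,0]],
])

```text
time_s: 3.95
tool_pos: [0.5322, -0.1377, 0.1191]
tool_rot: [179.7, -0.4, 15.4]
force: [-0.0, -0.1, -0.1]
grip_width: 0.0007
```

```bash
python3 - <<'E'
from st import *
st()
E
```

```text
t 3.95 pos [ 0.5322 -0.1377  0.1191] rot [179.69  -0.36  15.36] charger mm -34.2 -76.9 F [-0.  -0.1 -0.1] Fy -0.1 w 0.0007
```

Request:
servo_tool([
  [0,[0,-0.2,0],[0,0,0]],
])

```text
time_s: 4.03
tool_pos: [0.5317, -0.1356, 0.1191]
tool_rot: [179.7, -0.4, 15.3]
force: [-0.8, -0.4, -0.1]
grip_width: 0.0005
```

Request:
servo_tool([
  [0,[0,-0.2,0],[0,0,0]],
])

```text
time_s: 4.12
tool_pos: [0.5314, -0.1347, 0.1191]
tool_rot: [179.6, -0.4, 15.3]
force: [2.6, -4.8, -1.8]
grip_width: 0.0004
```

Request:
servo_tool([
  [0,[0,-0.2,0],[0,0,0]],
])

```text
time_s: 4.2
tool_pos: [0.5313, -0.1346, 0.1192]
tool_rot: [179.4, -0.4, 15.3]
force: [2.8, -5.7, -3.5]
grip_width: 0.0004
```

Request:
servo_tool([
  [0,[0,-0.2,0],[0,0,0]],
])

```text
time_s: 4.28
tool_pos: [0.5314, -0.1347, 0.1192]
tool_rot: [179.2, -0.5, 15.2]
force: [2.5, -5.1, -3.8]
grip_width: 0.0007
```

Contact at charger y ≈ -73.9 (face offset 8 mm). Small steps stall at about 6 N, so I'll use bigger ones and read after each row.

Request:
servo_tool([
  [0,[0,-0.4,0],[0.4,0,0]],
])

```text
time_s: 4.37
tool_pos: [0.5311, -0.134, 0.1193]
tool_rot: [179.3, -0.6, 15.1]
force: [3.9, -9.1, -4.1]
grip_width: 0.0007
```

Request:
servo_tool([
  [0,[0,-0.4,0],[0.4,0,0]],
])

```text
time_s: 4.45
tool_pos: [0.531, -0.1337, 0.1194]
tool_rot: [179.4, -0.7, 15.0]
force: [3.9, -7.6, -5.2]
grip_width: 0.0003
```

```bash
python3 - <<'E'
from st import *
st()
E
```

```text
t 4.45 pos [ 0.531  -0.1337  0.1194] rot [179.45  -0.68  15.04] charger mm -34.3 -72.8 F [ 3.9 -7.6 -5.2] Fy -8.3 w 0.0003
```

Request:
servo_tool([
  [0,[0,-0.5,0],[0.4,0.3,0]],
])

```text
time_s: 4.53
tool_pos: [0.5307, -0.1324, 0.1194]
tool_rot: [179.6, -1.1, 14.9]
force: [2.4, -5.8, -2.8]
grip_width: 0.0003
```

Request:
servo_tool([
  [0,[0,-0.5,0],[0.3,0.3,0]],
])

```text
time_s: 4.62
tool_pos: [0.53, -0.1301, 0.1195]
tool_rot: [179.7, -1.5, 14.8]
force: [2.5, -3.1, -1.0]
grip_width: 0.0006
```

```bash
python3 - <<'E'
from st import *
st()
E
```

```text
t 4.62 pos [ 0.53   -0.1301  0.1195] rot [179.72  -1.45  14.79] charger mm -34.3 -69.0 F [ 2.5 -3.1 -1. ] Fy -3.6 w 0.0006
```

Request:
servo_tool([
  [0,[0,-0.3,0],[0,-0.6,0]],
])

```text
time_s: 4.7
tool_pos: [0.529, -0.1284, 0.1196]
tool_rot: [179.7, -0.9, 14.7]
force: [0.7, -1.0, -0.3]
grip_width: -0.0
```

Request:
servo_tool([
  [0,[0,-0.2,0],[0,-0.6,-0.3]],
])

```text
time_s: 4.78
tool_pos: [0.528, -0.1261, 0.1196]
tool_rot: [179.7, -0.2, 14.9]
force: [0.2, 0.5, -0.1]
grip_width: 0.0008
```

```bash
python3 - <<'E'
from st import *
st()
E
```

```text
t 4.78 pos [ 0.528  -0.1261  0.1196] rot [179.69  -0.18  14.92] charger mm -35.2 -64.7 F [ 0.2  0.5 -0.1] Fy 0.4 w 0.0008
```

First click apparently done. Advancing to contact in notch 1, expected at TCP y ≈ -58.

Request:
servo_tool([
  [0,[0,-0.2,0],[0,0,-0.2]],
])

```text
time_s: 4.87
tool_pos: [0.5276, -0.1232, 0.1196]
tool_rot: [179.8, -0.1, 15.2]
force: [0.4, 0.3, -0.1]
grip_width: 0.0007
```

Request:
servo_tool([
  [0,[0,-0.2,0],[0,0,-0.2]],
])

```text
time_s: 4.95
tool_pos: [0.527, -0.12, 0.1195]
tool_rot: [179.8, -0.1, 15.5]
force: [-0.8, 0.2, 0.8]
grip_width: 0.0004
```

Request:
servo_tool([
  [0,[0,-0.2,0],[0,0,0]],
])

```text
time_s: 5.03
tool_pos: [0.5267, -0.1191, 0.1196]
tool_rot: [179.7, -0.1, 15.5]
force: [1.5, -7.8, -1.5]
grip_width: 0.0003
```

Request:
servo_tool([
  [0,[0,-0.2,0],[0,0,0]],
])

```text
time_s: 5.12
tool_pos: [0.5267, -0.119, 0.1196]
tool_rot: [179.5, -0.1, 15.5]
force: [2.8, -6.7, -2.6]
grip_width: 0.0008
```

```bash
python3 - <<'E'
from st import *
st()
E
```

```text
t 5.12 pos [ 0.5267 -0.119   0.1196] rot [ 1.7947e+02 -1.0000e-01  1.5510e+01] charger mm -34.6 -57.5 F [ 2.8 -6.7 -2.6] Fy -7.2 w 0.0008
```

Contact at -57.5, so the lever is in notch 1. Second click, same way.

Request:
servo_tool([
  [0,[0,-0.45,0],[0.3,0,0]],
])

```text
time_s: 5.2
tool_pos: [0.5264, -0.1179, 0.1197]
tool_rot: [179.5, -0.2, 15.5]
force: [3.7, -9.5, -3.5]
grip_width: 0.0009
```

Request:
servo_tool([
  [0,[0,-0.5,0],[0.3,0,0]],
])

```text
time_s: 5.28
tool_pos: [0.5257, -0.1157, 0.1197]
tool_rot: [179.5, -0.2, 15.4]
force: [2.2, -3.6, -2.2]
grip_width: 0.0002
```

Request:
servo_tool([
  [0,[0,-0.4,0],[0.2,0,0]],
])

```text
time_s: 5.37
tool_pos: [0.5249, -0.1128, 0.1196]
tool_rot: [179.7, -0.3, 15.3]
force: [0.7, -2.6, -0.2]
grip_width: 0.0005
```

```bash
python3 - <<'E'
from st import *
st()
E
```

```text
t 5.37 pos [ 0.5249 -0.1128  0.1196] rot [179.67  -0.26  15.32] charger mm -34.7 -51.0 F [ 0.7 -2.6 -0.2] Fy -2.7 w 0.0005
```

Request:
servo_tool([
  [0,[0,-0.2,0],[0,0,0]],
])

```text
time_s: 5.45
tool_pos: [0.5242, -0.1102, 0.1196]
tool_rot: [179.7, -0.3, 15.3]
force: [0.5, 0.8, -0.6]
grip_width: 0.0008
```

Request:
servo_tool([
  [0,[0,-0.2,0],[0,0,0]],
])

```text
time_s: 5.53
tool_pos: [0.5234, -0.1073, 0.1195]
tool_rot: [179.8, -0.2, 15.3]
force: [-0.4, -0.2, -0.7]
grip_width: 0.0006
```

Request:
servo_tool([
  [0,[0,-0.2,0],[0,0,0]],
])

```text
time_s: 5.62
tool_pos: [0.5226, -0.1043, 0.1194]
tool_rot: [179.8, -0.2, 15.4]
force: [0.0, -2.4, 0.9]
grip_width: 0.0005
```

Request:
servo_tool([
  [0,[0,-0.1,0],[0,0,0]],
])

```text
time_s: 5.7
tool_pos: [0.5225, -0.1039, 0.1195]
tool_rot: [179.7, -0.2, 15.4]
force: [1.3, -4.5, -1.6]
grip_width: 0.0006
```

```bash
python3 - <<'E'
from st import *
st()
E
```

```text
t 5.70 pos [ 0.5225 -0.1039  0.1195] rot [179.72  -0.21  15.44] charger mm -34.7 -41.8 F [ 1.3 -4.5 -1.6] Fy -4.7 w 0.0006
```

Contact at -41.8, so the lever is in notch 2. Third click; its crest is at about -34.

Request:
servo_tool([
  [0,[0,-0.45,0],[0.3,0,0]],
])

```text
time_s: 5.78
tool_pos: [0.522, -0.1024, 0.1195]
tool_rot: [179.7, -0.3, 15.4]
force: [4.3, -9.0, -4.4]
grip_width: 0.0007
```

Request:
servo_tool([
  [0,[0,-0.45,0],[0.3,0,0]],
])

```text
time_s: 5.87
tool_pos: [0.5213, -0.1, 0.1195]
tool_rot: [179.9, -0.3, 15.3]
force: [2.4, -3.7, -2.0]
grip_width: 0.0007
```

Request:
servo_tool([
  [0,[0,-0.4,0],[0.2,0,0]],
])

```text
time_s: 5.95
tool_pos: [0.5205, -0.097, 0.1195]
tool_rot: [-180.0, -0.3, 15.3]
force: [0.4, -1.3, -0.8]
grip_width: 0.0007
```

```bash
python3 - <<'E'
from st import *
st()
E
```

```text
t 5.95 pos [ 0.5205 -0.097   0.1195] rot [-179.99   -0.35   15.29] charger mm -34.8 -34.6 F [ 0.4 -1.3 -0.8] Fy -1.3 w 0.0007
```

Request:
servo_tool([
  [0,[0,-0.15,0],[0,0,0]],
  [0,[0,0,0],[0,0,0]],
  [0,[0,0,0],[0,0,0]],
])

```text
time_s: 6.2
tool_pos: [0.5193, -0.0925, 0.1195]
tool_rot: [-179.8, -0.3, 15.4]
force: [0.3, 0.4, 0.2]
grip_width: 0.0003
```

```bash
python3 - <<'E'
from st import *
st()
c=cam('top'); w=cam('wrist')
a=cv2.resize(c['image'][190:270,260:420],(640,320),interpolation=cv2.INTER_CUBIC)
cv2.imwrite('pics/v2.png',np.vstack([a,cv2.resize(w['image'],(400,250))[:, :400] if 0 else cv2.copyMakeBorder(cv2.resize(w['image'],(416,260)),0,0,0,224,0)]))
E
```

```text
t 6.20 pos [ 0.5193 -0.0925  0.1195] rot [-179.8   -0.3   15.4] charger mm -34.7 -30.0 F [0.3 0.4 0.2] Fy 0.3 w 0.0003
```

View pics/v2.png

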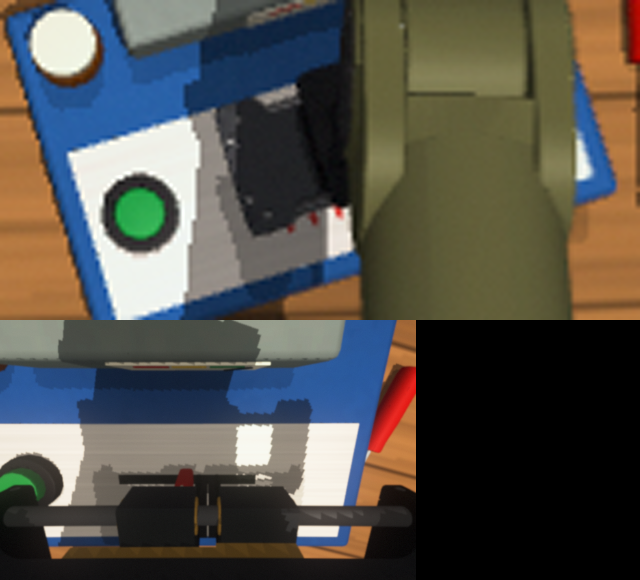

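The lever has come away from the finger (no force at -30, past the crest). Backing off, rising and going over to the button, then checking the lever before pressing.

Request:
servo_tool([
  [0,[0,1.0,0],[0,0,0]],
  [0,[0,1.0,0],[0,0,0]],
  [0,[0,0,-2],[0,0,0]],
  [0,[0,0,-3],[0,0,0]],
  [0,[0,0,-3],[0,0,0]],
  [0,[0,0,-2],[0,0,0]],
  [0,[0,-3,0],[0,0,0]],
  [0,[0,-3,0],[0,0,0]],
  [0,[0,-3,0],[0,0,0]],
  [0,[0,-3,0],[0,0,0]],
  [0,[0,-3,0],[0,0,0]],
  [0,[0,0,0],[0,0,0]],
  [0,[0,0,0],[0,0,0]],
])

```text
time_s: 7.38
tool_pos: [0.4881, 0.022, 0.2257]
tool_rot: [-179.8, -0.4, 14.5]
force: [-0.4, -0.8, 1.2]
grip_width: 0.0003
```

```bash
python3 - <<'E'
from st import *; from m import *
st(); to(-.0355,.1225,.18)
c=cam('top'); s=cam('side'); w=cam('wrist')
print('top',blob(c['image'],red,(315,205,385,236))[:2]); print('wrist',blob(w['image'],red,(0,0,640,260))[:5])
a=cv2.resize(c['image'][190:270,260:420],(640,320),interpolation=cv2.INTER_CUBIC)
b=cv2.resize(w['image'],(416,260)); d=cv2.resize(s['image'][140:265,295:405],(224,260))
cv2.imwrite('pics/v3.png',np.vstack([a,np.hstack([b,d])]))
E
```

```text
t 7.38 pos [0.4881 0.022  0.2257] rot [-179.82   -0.43   14.48] charger mm -34.6 88.7 F [-0.4 -0.8  1.2] Fy -0.7 w 0.0003
cm [-0.18 -3.36  4.58] turn [-0.17 -0.44 -0.82]
top []
wrist [(662, [619, 93, 21, 78], array([631.83987915, 137.6163142 ])), (190, [440, 190, 9, 31], array([443.78947368, 205.00526316])), (85, [451, 191, 6, 30], array([453.15294118, 204.21176471])), (32, [412, 220, 3, 14], array([413.1875, 226.6875])), (29, [377, 220, 3, 14], array([377.62068966, 226.44827586]))]
```

View pics/v3.png

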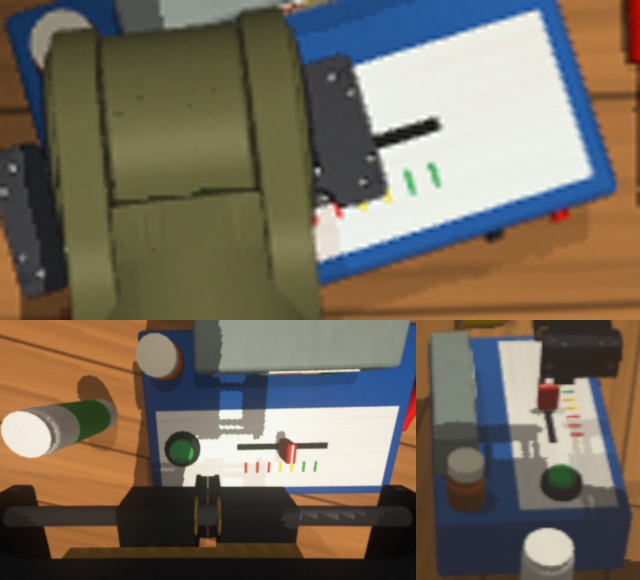

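```bash
python3 - <<'E'
from st import *; from m import *
w=cam('wrist'); b=[x for x in blob(w['image'],red,(400,180,500,215))][:4]; print([(x[0],x[1]) for x in b])
h=cv2.cvtColor(w['image'],cv2.COLOR_BGR2HSV); r=h[194:216,425:470]; print('row sat v=193',h[193,430:465,1].tolist())
for n in(2,3,4):
  L=[]
  for zz in(.104,.138):
    for dx,dy in((-.013,-.006),(-.013,.006),(.013,.006),(.013,-.006),(0,0)):
        P=np.r_[O+ex*(-.035+dx)+ey*(-.06+n*.016+dy),zz]; q=w['Rwc'].T@(P-w['o']); s=q[:2]/q[2]; s=s*(1+w['k1']*s@s)
        L.append((s*[w['fx'],w['fy']]+[w['cx'],w['cy']]).round(0).tolist())
  L=np.array(L); print(n,'bbox',L.min(0),L.max(0),'topc',L[-1])
E
```

```text
[(163, [439, 190, 9, 25]), (69, [451, 191, 5, 24])]
row sat v=193 [109, 110, 109, 109, 105, 113, 108, 111, 106, 114, 123, 143, 160, 170, 176, 179, 175, 153, 94, 43, 42, 88, 149, 177, 181, 168, 137, 78, 54, 48, 51, 47, 48, 50, 50]
2 bbox [444. 177.] [479. 219.] topc [469. 203.]
3 bbox [426. 177.] [457. 220.] topc [448. 204.]
4 bbox [407. 178.] [436. 220.] topc [427. 204.]
```

White line at u ≈ 449.5; predictions for notches 2, 3 and 4 are 469, 448 and 427, so the lever is in notch 3. Now the button.

Request:
servo_tool([
  [0,[-0.1,-1.7,0],[0,-0.2,-0.4]],
  [0,[-0.1,-1.6,1],[0,-0.2,-0.4]],
  [0,[0,0,2],[0,0,0]],
  [0,[0,0,2],[0,0,0]],
  [0,[0,0,1.5],[0,0,0]],
  [0,[0,0,0],[0,0,0]],
  [0,[0,0,0],[0,0,0]],
])

```text
time_s: 8.17
tool_pos: [0.4788, 0.0523, 0.1587]
tool_rot: [-179.6, -0.0, 14.6]
force: [-0.0, -0.5, -0.1]
grip_width: 0.0004
```

```bash
python3 - <<'E'
from st import *
st(); to(-.0355,.1225,.13)
E
```

```text
t 8.17 pos [0.4788 0.0523 0.1587] rot [-1.7961e+02 -3.0000e-02  1.4640e+01] charger mm -35.6 120.4 F [-0.  -0.5 -0.1] Fy -0.5 w 0.0004
cm [ 0.   -0.19  2.87] turn [-0.39 -0.04 -0.66]
```

Request:
servo_tool([
  [0,[0,-0.1,1.2],[-0.3,0,-0.4]],
  [0,[0,-0.1,1.2],[0,0,0]],
  [0,[0,0,0.6],[0,0,0]],
  [0,[0,0,0],[0,0,0]],
])

```text
time_s: 8.5
tool_pos: [0.4798, 0.0543, 0.1282]
tool_rot: [-180.0, -0.2, 15.0]
force: [-0.1, -0.9, -0.3]
grip_width: 0.0001
```

Request:
servo_tool([
  [0,[0,0,0.2],[0,0,0]],
])

```text
time_s: 8.58
tool_pos: [0.48, 0.0544, 0.1261]
tool_rot: [-180.0, -0.2, 15.0]
force: [-0.5, 0.9, 0.8]
grip_width: 0.0004
```

Request:
servo_tool([
  [0,[0,0,0.2],[0,0,0]],
])

```text
time_s: 8.67
tool_pos: [0.4801, 0.0544, 0.124]
tool_rot: [-180.0, -0.2, 15.0]
force: [0.1, -0.7, -0.6]
grip_width: 0.0007
```

Request:
servo_tool([
  [0,[0,0,0.2],[0,0,0]],
])

```text
time_s: 8.75
tool_pos: [0.4803, 0.0544, 0.1221]
tool_rot: [-180.0, -0.3, 15.0]
force: [0.2, 0.4, 1.1]
grip_width: 0.0002
```

Request:
servo_tool([
  [0,[0,0,0.2],[0,0,0]],
])

```text
time_s: 8.83
tool_pos: [0.4804, 0.0544, 0.1203]
tool_rot: [-180.0, -0.3, 15.0]
force: [-2.0, -0.1, 2.9]
grip_width: 0.0006
```

```bash
python3 - <<'E'
from st import *
st()
E
```

```text
t 8.83 pos [0.4804 0.0544 0.1203] rot [-179.99   -0.25   14.97] charger mm -33.5 122.0 F [-2.  -0.1  2.9] Fy 0.4 w 0.0006
```

Request:
servo_tool([
  [0,[0,0,0.3],[0,0,0]],
])

```text
time_s: 8.92
tool_pos: [0.4804, 0.0544, 0.1177]
tool_rot: [180.0, -0.2, 15.0]
force: [-1.8, 1.0, 4.4]
grip_width: 0.0003
```

Request:
servo_tool([
  [0,[0,0,0.4],[0,0,0]],
])

```text
time_s: 9.0
tool_pos: [0.4807, 0.0544, 0.1157]
tool_rot: [179.9, -0.2, 14.9]
force: [-15.1, -1.7, 44.5]
grip_width: 0.0003
```

Request:
servo_tool([
  [0,[0,0,0.5],[0,0,0]],
])

```text
time_s: 9.08
tool_pos: [0.4808, 0.0544, 0.1154]
tool_rot: [179.8, -0.1, 14.9]
force: [-22.0, -2.2, 59.1]
grip_width: 0.0007
```

Request:
servo_tool([
  [0,[0,0,0.5],[0,0,0]],
])

```text
time_s: 9.17
tool_pos: [0.4808, 0.0544, 0.1157]
tool_rot: [179.7, 0.0, 14.9]
force: [-18.5, -1.9, 44.2]
grip_width: 0.0001
```

Bottomed out hard (stopped at z ≈ 0.1155 with over 44 N on the fingertips). Lifting away, then a final check.

Request:
servo_tool([
  [0,[0,0,-1],[0,0,0]],
  [0,[0,0,-3],[0,0,0]],
  [0,[0,0,-3],[0,0,0]],
  [0,[0,0,-3],[0,0,0]],
  [0,[0,0,-3],[0,0,0]],
  [0,[-1.5,0,0],[0,0,0]],
  [0,[0,0,0],[0,0,0]],
  [0,[0,0,0],[0,0,0]],
])

```text
time_s: 9.83
tool_pos: [0.4689, 0.0519, 0.2554]
tool_rot: [179.4, -0.5, 15.0]
force: [0.1, 0.2, -0.4]
grip_width: 0.0001
```

```bash
python3 - <<'E'
from st import *; from m import *
st(); c=cam('top'); s=cam('side'); w=cam('wrist')
b=blob(w['image'],red,(350,100,560,300)); print([(x[0],x[1]) for x in b[:4]])
for n in(2,3,4):
    P=np.r_[O+ex*-.035+ey*(-.06+n*.016),.138]; q=w['Rwc'].T@(P-w['o']); t=q[:2]/q[2]; t=t*(1+w['k1']*t@t); print(n,(t*[w['fx'],w['fy']]+[w['cx'],w['cy']]).round(0))
a=cv2.resize(c['image'][150:270,200:480],(640,274))
cv2.imwrite('pics/v4.png',np.vstack([a,np.hstack([cv2.resize(w['image'],(416,260)),cv2.resize(s['image'][110:320,290:470],(224,260))])]))
E
```

```text
t 9.83 pos [0.4689 0.0519 0.2554] rot [179.4   -0.48  14.98] charger mm -45.2 122.7 F [ 0.1  0.2 -0.4] Fy 0.2 w 0.0001
[(171, [467, 168, 10, 29]), (60, [478, 170, 6, 26]), (29, [438, 198, 3, 13]), (25, [422, 199, 2, 13])]
2 [495. 181.]
3 [476. 181.]
4 [457. 181.]
```

View pics/v4.png

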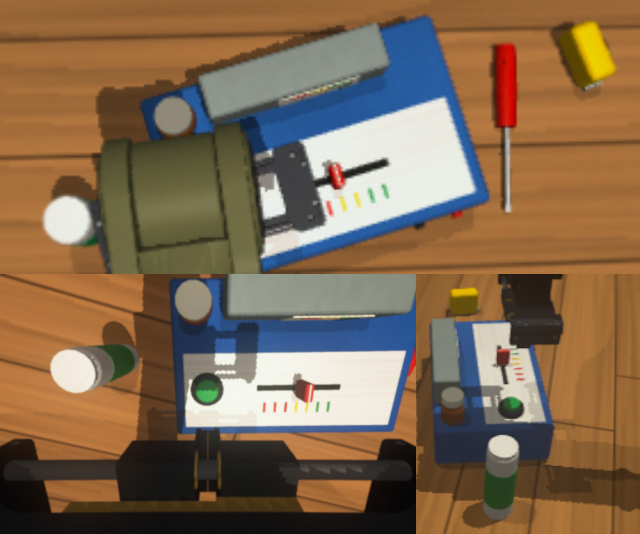

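The lever's white line is at u ≈ 477, where notch 3 predicts 476. The jar, can, screwdriver and tape measure have not moved, and the arm is clear. Handing in.

```bash
python3 -c "
from h import *
print(env.sign_off())"
```

```text
the job is handed in; nothing more can be done
None
```

The lever is in the third notch on from where it began, and the green button was then pressed right down and let go. I handed the job in with the robot's clock at about 10 s of the 64 s allowed.

- **Lever:** it began in the lowest notch. I pushed it one click at a time with the shut fingers, feeling for contact again after the first and second clicks (16.4 and 15.7 mm on, against 16 mm per notch). In the last wrist picture its white line lies at column 477, where the third notch on predicts 476 and its neighbours 495 and 457.
- **Button:** the fingertips met it at about z = 0.122 m and it stopped at about 0.1155 m, which fits its 6 mm travel.
- **Press force:** the press was harder than it needed to be, peaking at about 59 N downwards (63 N in all). That load was on the fingertips and under the 120 N wrist limit. It is above the 40 N limit stated for the arm and gripper body, which did not touch anything that I saw.
- **Afterwards:** the force reads zero, the hand is about 13 cm above the button, and the jar, can, screwdriver and tape measure look unmoved. I judged those by eye in the pictures and did not re-measure them.
- **Disagreement:** the first side-view reading of the lever was ambiguous (0.5 to 1.1 notches). I settled the starting notch from the top view (0.1 to 0.15) and the wrist view.

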